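# Fit the drilled heat sink over the jig's locating pin and hold it home

### The job

Slide the vise jaw open and lift the drilled heat sink out. Fit it into the channel of the assembly jig so that the blind hole in its underside drops over the locating pin (slide it along the channel to find the pin), then press it fully home against the sprung LED board and finish while still holding it down there, ready for its screws to be run in. Leave the other things on the bench where they are.

Things in the scene. Friction and masses are not known exactly. Their poses are not given: they have to be found in the camera images.
- vise: Low grey vise fixed to the bench, 290 long (x, with spindle), 112 wide (y). Origin on the table under the middle of the clamped heat sink; x runs from the sliding jaw to the fixed jaw. The heat sink rests on ways 22 above the table, between the sliding jaw (face at x = -32) and the fixed jaw (face at x = +32); both jaws' tops are 40 above the table.
- jaw_lip (a point): Front edge, on top, of the sliding jaw's hold-down lip, 40 above the table, 74 wide (y). The lip (35 to 40 above the table) reaches 6 over the heat sink's flange, so the heat sink cannot be lifted until the jaw is drawn back.
- vise_jaw (a joint): How far the sliding jaw is drawn back, towards the vise's own -x, in m: 0 as it holds the heat sink, 0.034 fully open. It drags with about 5 N and stays where it is left. The lip clears the flange beyond 0.007; more than 0.012 counts as open.
- jaw_post (a point): Centre of the top of the round upright grip post on the sliding jaw, 70 above the table. The post is 16 in diameter and free from 46 to 70 above the table; take or push it to draw the jaw back. At the start it stands 58 from the vise's origin along the vise's -x.
- heat_sink: Drilled aluminium heat sink, about 0.25 kg, clamped in the vise with its axes along the vise's. Origin in the middle of its underside, z up. Base 64 (x) by 70 (y) by 12 thick; on it nine upright fins along y, together 44 wide (x), 70 long, their tops 44 above the underside; this leaves a flange 10 wide at each x side. Take it across the fins (44). A half turn makes no difference.
- sink_hole (a point): Mouth of the blind hole in the middle of the heat sink's underside: 15 in diameter, 11 deep. It cannot be seen from above.
- jig: Assembly jig fixed to the bench: base plate 126 x 126 x 12 with two steel rails, 116 long, along its own y. Origin in the middle of its underside, on the table. The rails form a channel along y, open at both ends, 68 wide (2 to spare each side of the heat sink); rail tops 34 above the table, inner edges bevelled from 29 up. Between them lies a sprung nest with a white LED board.
- channel (a point): Middle of the channel, 26 above the table, as high as the locating pin's tip. The pin, 11 in diameter with a bevelled tip, stands up through a slot in the board, on the channel's middle line but anywhere from 12 before to 12 behind this point along the jig's y (set for each batch, not reported). Underside of the heat sink: 26 above the table riding on the pin, 20 dropped on, 16 pressed home.
- nest (a joint): How far the sprung nest with the LED board is pressed down, in m: 0 raised (board top 20 above the table), 0.004 at its solid stop (16). The spring needs about 6 N to start and 14 N at the stop; the heat sink's weight alone does not press it down, and it lifts the heat sink again when let go. More than 0.003 counts as home.
- multimeter: Bystander: dark hand multimeter, 145 x 70 x 43, lying right of the work; origin in the middle of its underside.
- screwdriver_orange: Bystander: screwdriver 224 long lying left of the work; origin under its middle.
- tape_black: Bystander: roll of tape, 64 across, 19 high, lying near the front between the vise and the jig; origin under its middle.
- solder_spool: Bystander: spool of solder, 55 x 78 x 36, behind the work; origin under its middle.
- small_heat_sink: Bystander: another, smaller heat sink, 45 x 45 x 18, lying at the back right; origin under its middle. Not the one to fit.
Mind the look-alikes: they are no part of the job. Of the things that look like the jig, the larger one is meant.

How it is judged:
On the way, in this order (a step that is already met when the one before it is completed fails the run):
1. the vise jaw is drawn open (value of joint vise_jaw above 0.012 m), for 0.1 s.
2. the heat sink is lifted clear of the vise (z of heat_sink in the frame of vise above 0.05 m and contact force between heat_sink and vise below 0.1 N), for 0.1 s.
3. the heat sink has dropped over the pin in the jig's channel (z of heat_sink in the frame of jig below 0.0225 m and horizontal distance between heat_sink and jig below 0.018 m and angle between heat_sink's own z axis and vertical below 0.06 rad), for 0.1 s.
At the end, for the whole second after the job is handed in: The heat sink is on the pin in the jig's channel (within 18 mm of the jig's middle, 0.08 rad of the channel, 0.05 rad of level), its underside under 17.5 mm above the jig's, the nest pressed down over 3 of its 4 mm, the fingers still on it with over 3 N, at rest (value of joint nest above 0.003 m and z of heat_sink in the frame of jig below 0.0175 m and horizontal distance between heat_sink and jig below 0.018 m and angle between the y axis of heat_sink and the y axis of jig, either way round below 0.08 rad and angle between heat_sink's own z axis and vertical below 0.05 rad and contact force between heat_sink and the fingers above 3 N and linear speed of heat_sink below 0.02 m/s); the arm keeps its last pose, push and grip.
It fails at once if a bystander is pushed more than 30 mm (distance of any of multimeter, screwdriver_orange, tape_black, solder_spool, small_heat_sink from where it was at the start of the episode above 0.03 m).
It also fails if it takes over 48 s, if anything falls off the work surface, if the arm or the gripper's body presses on something with over 40 N, if the wrist force passes 120 N, or if a joint passes its speed limit or range.

### The arm

A 6-joint arm with a two-finger parallel gripper is mounted at the origin on a cart in front of the work surface, level with it; the furniture and walls round the work are solid. World frame = base frame: x ahead of the robot, y to its left, z up, the work surface at z = 0. Lengths are in m, angles in rad, forces in N, time in s.
With the tool pointing down it reaches from about 0.35 to 0.85 m from the base axis. Payload 8.1 kg.
Tool frame: the origin (TCP) lies at the very end of the fingers, on their centre line; the grasp point (between the pads) lies 19 mm behind it (env.grasp_offset is the distance from the TCP to the grasp point, in m); y points along the fingers, x is the direction in which the jaws open and shut, and the axes are right-handed (so a half turn about y gives the same grasp; the last joint's range is limited). The gripper opens to 93 mm and grips with 3 to 60 N. Pads are 15 mm wide; open, the fingers measure 128 mm over their backs; the gripper's body (75 mm by 188 mm) begins 65 mm behind the grasp point.
Start: joints at [1.135, 0.13, 1.488, -0, 1.523, -0.085], TCP at [0.206, 0.563, 0.219] pointing down, gripper open.
Joint ranges: [-2.96, 2.96], [-0.89, 2.26], [0.02, 2.5], [-1.34, 4.48], [0, 2.73], [-2.66, 2.66]. Speed limits (rad/s): [2.39, 2.39, 2.79, 3.14, 3.14, 3.14].

### API

Orientations are given as a rotation vector (axis times angle).
In Python, from station import status, camera, finish_job, nets, env gives the robot as it stands.
- The arm moves only by the shell command python3 -m pendant 'ROWS' [FORCE]. ROWS is JSON, a list of rows, each a list of 3 entries, a list of its own where there are three numbers: the turn, a rotation vector about the tool's x, y, z in rad, then the shift along the tool's x, y, z in m, then the closure in counts, from 0 (fully open) to 255 (shut). A call has 1 to 8 rows; each row shifts and turns the commanded pose from where the row before left it, along the tool's axes as they then stand; what a row does not reach is not made up. A row lasts 1/8 s, in which the tool goes at most 62.5 mm and 10.7 degrees, less where a joint would pass 70% of its speed; a pose out of reach is approached as far as the arm can. A call with a gripper value outside its range is refused whole. The fingers move at their own pace and stop on an object; FORCE is the grip in N (left out, the last holds). Time passes only in rows, so rows that do not move let the fingers close. It gives the time, the measured TCP pose, the force and the opening at its end, in the units of the state.
- status.get_state(): the state, without advancing time (a new reading comes with each control period).
- camera(name): name is "side" or "top"; returns a dict with "img" (480x640x3 uint8, red, green, blue), "fovy" (degrees; the focal length in pixels is half the picture's height over the tangent of half this angle, whatever the lens; pixels are square), "cx", "cy" (the principal point, pixels), "extrinsics" (4x4, takes a point from world to camera coordinates). Camera axes: x right, y up, looking along -z (the intrinsics and any distortion apply to the point x, -y, -z); pixel columns grow to the right and rows downward; lengths in m; the calibration is good to about 2 mm. A picture is of the moment at which its call begins. There is no depth.
- finish_job(): hands the job in, once; it reports no verdict.
Trained networks look in a picture, given as the dict that the camera call returned (one of the last four; its "shot" number tells which), for a name from the list of things; names that differ only in an ending like _2 or _b are one class to them, and where a whole thing is asked for, a point or a joint stands for the part that bears it (a point fixed in the world has none). Each returns a list of dicts, best first, with "confidence" (0 to 1); they miss things now and then, are a little off and sometimes report something else, mostly with a low value. They report only what shows in the picture. A call takes as long as a camera call. They do not tell look-alikes from the thing itself.
- nets.recognise(thing, picture): "box" ([left, top, width, height] in pixels, round what is visible of it).
- nets.masks_of(thing, picture): "mask" (480x640 bool, what is visible of it) and "box" ([left, top, width, height] in pixels, round what is visible of it).
The state is a dict: "clock": time; "joint_positions": joint angles; "qvel": joint speeds; "joint_efforts": joint torques, N m; "tool_pos": TCP position; "tcp_rot": TCP orientation; "contact_force": force on the tool from outside, world axes, zero at the start; "torque": the same for the moment, N m; "gripper_width": finger opening in m.
Only numpy, scipy, OpenCV 4.12 (cv2) and the standard library are available. Lean on these libraries where they do the work, as an engineer would, in place of code of your own. Each camera call takes 0.05 s, during which the arm holds its last target.

## Working session

There is one attempt and no reset: what is moved stays moved. The work goes in short steps, Python scripts to look and compute and a shell command to move; the robot and the scene stay as the last step left them, time stands still between calls to the robot, and variables do not carry over. Pictures are saved under pics/ and viewed, and the job is handed in when it is done.

```bash
mkdir -p pics; ls; python3 - <<'E'
from station import status,camera,nets,env
import cv2,numpy as np
s=status.get_state();print(s)
for n in ("top","side"):
    p=camera(n);cv2.imwrite(f"pics/{n}0.png",p["img"][:,:,::-1]);print(n,p["fovy"],p["cx"],p["cy"],p["extrinsics"].tolist() if hasattr(p["extrinsics"],'tolist') else p["extrinsics"],p.keys())
E
```

```text
pics
{'clock': 0.0, 'joint_positions': array([ 1.13458847e+00,  1.31166068e-01,  1.48927831e+00, -1.90600688e-05,
        1.52301915e+00, -8.53889266e-02]), 'qvel': array([ 5.33833579e-04, -8.86692667e-04, -7.75705816e-04,  3.50338254e-04,
       -5.50243489e-04, -5.73353739e-05]), 'joint_efforts': array([ 1.33800026e-03, -5.59850657e+01, -4.91755879e+01,  7.69682019e-02,
        3.58789566e-02, -2.31833892e-04]), 'tool_pos': array([0.20593361, 0.56293444, 0.21758507]), 'tcp_rot': array([-1.35596583, -0.94580656,  0.94846804]), 'contact_force': array([-0.67650342, -0.38095254,  0.76964376]), 'torque': array([-0.00745083,  0.02180386,  0.00920165]), 'gripper_width': 0.09287912955644563}
top 42.98875031633273 325.8579863041259 234.4459451734061 [[0.0051369457197427545, -0.9999628991036396, 0.006914637005438405, -0.2397215059875903], [0.985173540012575, 0.006246508589480809, 0.17144700985882827, -0.5440253073155871], [-0.1714838413605318, 0.005931403433092714, 0.9851690771667317, -1.5481113350610523], [0.0, 0.0, 0.0, 1.0]] dict_keys(['img', 'fovy', 'cx', 'cy', 'extrinsics', 'shot'])
side 53.33171382859352 322.03466087153197 240.20184059730295 [[0.9804382093069299, -0.19648961067242118, -0.011521745910259335, -0.5749321942210784], [0.13283830409741781, 0.6173661048225909, 0.77537931206649, 0.01239421287155881], [-0.14524084375802201, -0.7617420334430691, 0.6313906649535418, -1.7100984074034065], [0.0, 0.0, 0.0, 1.0]] dict_keys(['img', 'fovy', 'cx', 'cy', 'extrinsics', 'shot'])
```

View pics/top0.png

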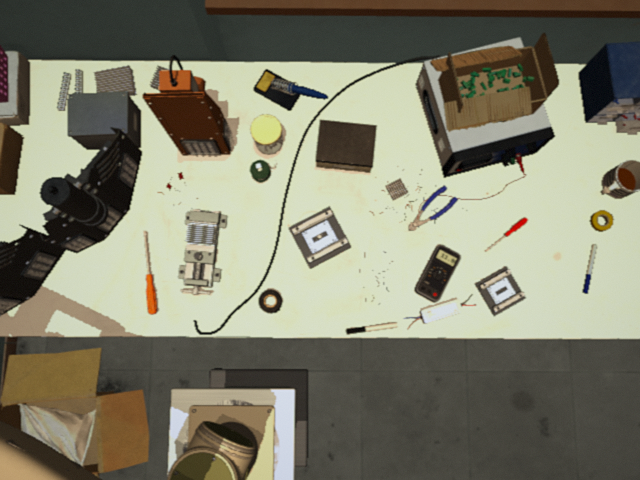

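View pics/side0.png

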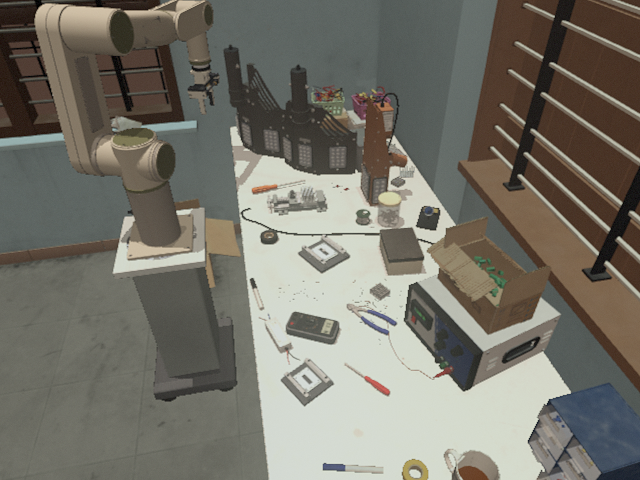

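```bash
cat > h.py <<'E'
import numpy as np,cv2
from station import status,camera,nets,env
def K(p):
    f=240/np.tan(np.radians(p["fovy"])/2); return f
def proj(p,P):
    P=np.atleast_2d(P);E=np.array(p["extrinsics"]);c=P@E[:3,:3].T+E[:3,3]
    f=K(p);return np.c_[p["cx"]+f*c[:,0]/-c[:,2],p["cy"]-f*c[:,1]/-c[:,2]]
def ray(p,u,v,z):
    E=np.array(p["extrinsics"]);R=E[:3,:3];t=E[:3,3];f=K(p)
    d=R.T@np.array([(u-p["cx"])/f,-(v-p["cy"])/f,-1]);o=-R.T@t
    return o+d*(z-o[2])/d[2]
def crop(p,name,x,y,w,h,s):
    cv2.imwrite(name,cv2.resize(p["img"][y:y+h,x:x+w,::-1],None,fx=s,fy=s,interpolation=cv2.INTER_CUBIC))
E
python3 - <<'E'
from h import *
p=camera("top")
a=cv2.resize(p["img"][190:310,140:260,::-1],None,fx=5,fy=5,interpolation=cv2.INTER_CUBIC)
cv2.imwrite("pics/c1.png",a)
crop(p,"pics/c2.png",280,190,80,90,6)
crop(p,"pics/c2b.png",460,245,80,90,6)
for t in ["vise","heat_sink","jig","jaw_post","jaw_lip","channel","multimeter","screwdriver_orange","tape_black","solder_spool","small_heat_sink"]:
    print(t,[(np.round(d["box"]),round(d["confidence"],2)) for d in nets.recognise(t,p)][:3])
p=camera("side");crop(p,"pics/c3.png",250,170,110,110,5)
E
```

```text
vise [(array([177., 212.,  50.,  80.]), 0.88)]
heat_sink [(array([190., 221.,  26.,  23.]), 0.77)]
jig [(array([478., 267.,  46.,  51.]), 0.78), (array([289., 208.,  65.,  62.]), 0.56)]
jaw_post [(array([179., 244.,  33.,  53.]), 0.69)]
jaw_lip [(array([184., 246.,  31.,  49.]), 0.93)]
channel [(array([473., 268.,  51.,  48.]), 0.78), (array([287., 210.,  64.,  59.]), 0.71), (array([187., 224.,  28.,  22.]), 0.5)]
multimeter [(array([416., 245.,  45.,  58.]), 0.56)]
screwdriver_orange [(array([143., 228.,  16.,  88.]), 0.67), (array([416., 247.,  41.,  54.]), 0.58), (array([177., 209.,  48.,  85.]), 0.16)]
tape_black [(array([256., 293.,  28.,  18.]), 0.84), (array([143., 240.,  18.,  76.]), 0.31)]
solder_spool [(array([250., 163.,  20.,  20.]), 0.79)]
small_heat_sink []
```

View pics/c1.png

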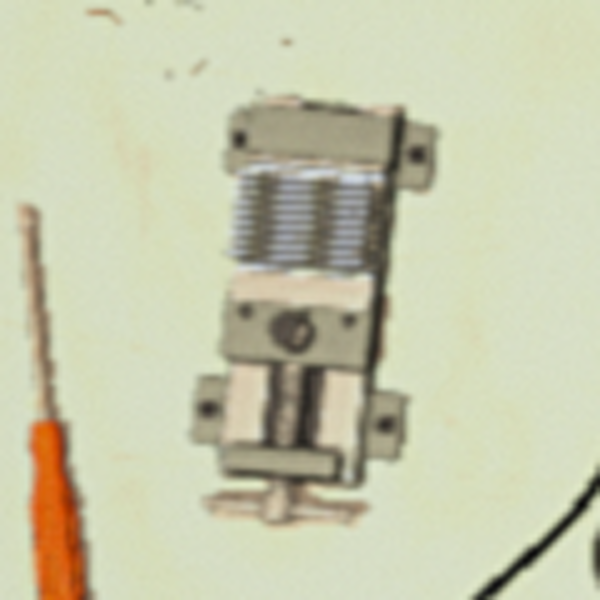

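View pics/c2.png

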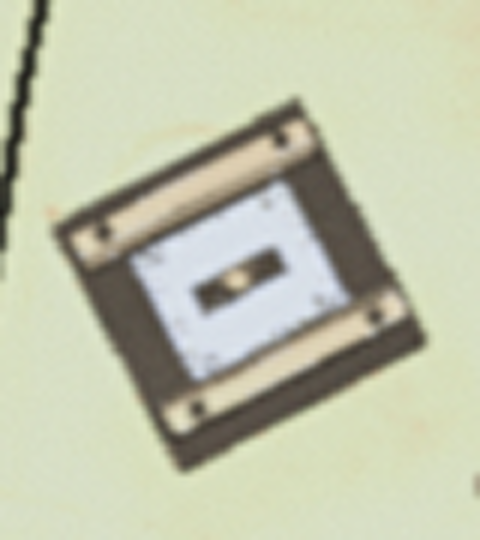

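View pics/c3.png

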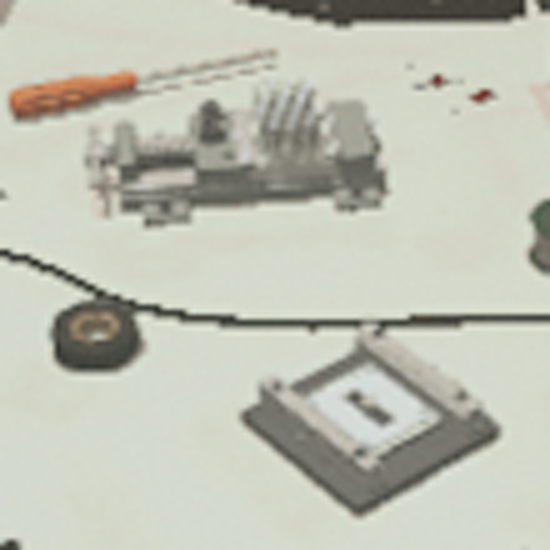

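```bash
python3 - <<'E'
from h import *
p=camera("top")
crop(p,"pics/d1.png",172,205,62,60,10)
crop(p,"pics/d2.png",284,202,72,58+12,9 if 0 else 8)
p=camera("side");crop(p,"pics/d3.png",264,180,70,40,11)
crop(p,"pics/d4.png",295,230,60,45,13)
E
```

```text
(no output)
```

View pics/d1.png

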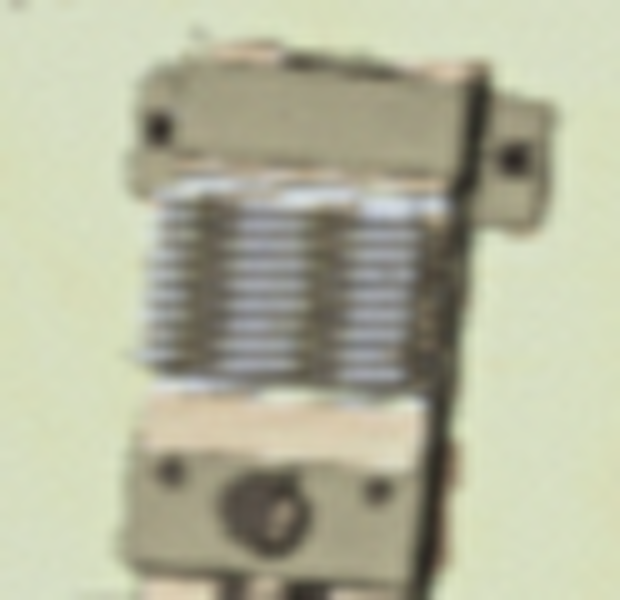

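View pics/d2.png

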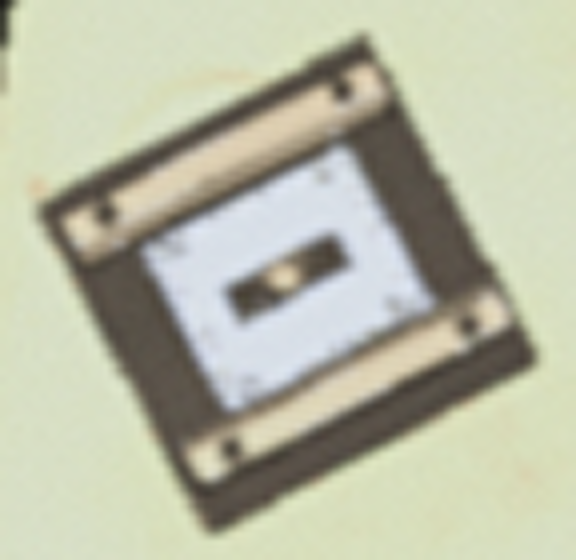

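View pics/d3.png

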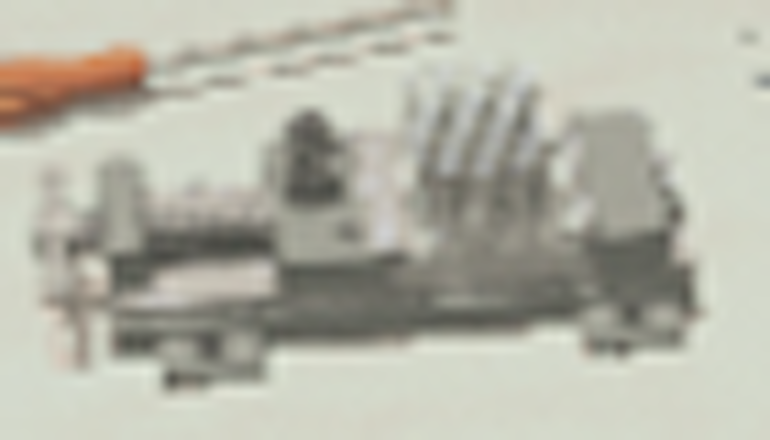

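View pics/d4.png

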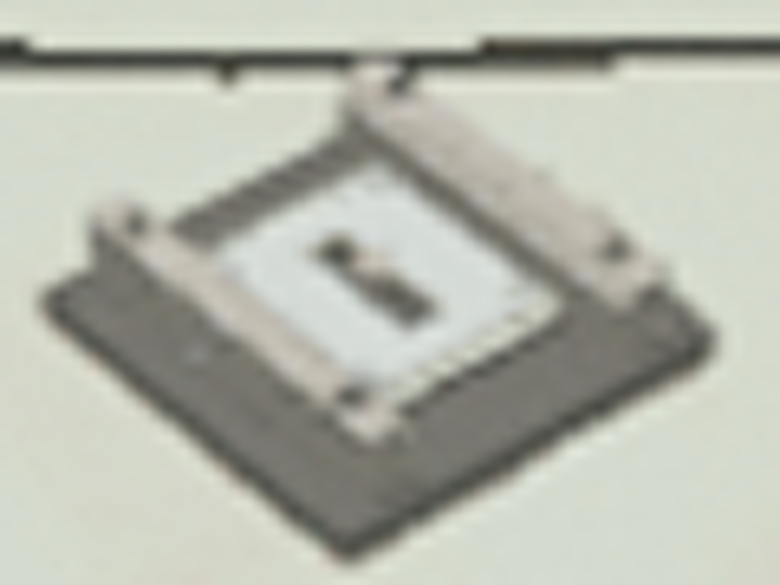

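```bash
cat > fit.py <<'E'
from h import *
from scipy.optimize import least_squares
T=camera("top");S=camera("side")
def px(x0,y0,s,pts): return np.array([[x0+(a+.5)/s-.5,y0+(b+.5)/s-.5] for a,b in pts])
def W(q,L):
    c,s=np.cos(q[2]),np.sin(q[2]);L=np.atleast_2d(L)
    return np.c_[q[0]+c*L[:,0]-s*L[:,1],q[1]+s*L[:,0]+c*L[:,1],L[:,2]]
E
cat > f1.py <<'E'
from fit import *
for nm in ("T","S"):print(nm,-np.array(eval(nm)["extrinsics"])[:3,:3].T@np.array(eval(nm)["extrinsics"])[:3,3])
h=.063
tc=px(284,202,8,[(368,40),(535,358),(213,530),(45,210)])
# approx: world: image up=+x, right=-y
for z,uv in ((.012,tc),): 
    w=np.array([ray(T,*a,z) for a in uv]);print("jig corners",w.round(4).tolist(),w.mean(0))
print("top screw mean",ray(T,*px(284,202,8,[(287.75,269)])[0],.034),"slot mid",ray(T,*px(284,202,8,[(287.5,276.5)])[0],.02),"pin",ray(T,*px(284,202,8,[(285,277)])[0],.026))
print("side screw mean",ray(S,*px(295,230,13,[(376,235.5)])[0],.034),"slot",ray(S,*px(295,230,13,[(375,280)])[0],.02),"pin",ray(S,*px(295,230,13,[(373,258)])[0],.026))
w=np.array([ray(S,*a,.012) for a in px(295,230,13,[(45,298),(712,335),(350,545)])]);print("side corners",w.round(4).tolist(),"mid LR",(w[0]+w[1])/2)
def yaw(a,b): d=b-a;return np.arctan2(d[1],d[0])
w=np.array([ray(T,*a,.034) for a in px(284,202,8,[(342,90),(107,213),(470,325),(232,448)])])
print("rail dir",np.degrees([yaw(w[0],w[1]),yaw(w[2],w[3])]),np.linalg.norm(w[0]-w[1]))
w=np.array([ray(T,*a,.066) for a in px(172,205,10,[(160,200),(420,212),(410,388),(146,368)])])
print("fins",w.round(4).tolist(),w.mean(0),np.degrees(yaw(w[0],w[1])))
print("post",ray(T,*px(172,205,10,[(256,503)])[0],.07))
w=np.array([ray(T,*a,.04) for a in px(172,205,10,[(150,172),(455,190)])]);print("fixed face",w,np.degrees(yaw(w[0],w[1])))
E
python3 f1.py
```

```text
T [ 0.2717147  -0.22713188  1.62008051]
S [ 0.31366293 -1.42327381  1.06350573]
jig corners [[0.6281, -0.2464, 0.012], [0.5199, -0.3026, 0.012], [0.4615, -0.1957, 0.012], [0.5691, -0.1384, 0.012]] [ 0.54464346 -0.22077478  0.012     ]
top screw mean [ 0.5457027  -0.21998304  0.034     ] slot mid [ 0.54558665 -0.21985424  0.02      ] pin [ 0.54438619 -0.21905355  0.026     ]
side screw mean [ 0.54739064 -0.2209678   0.034     ] slot [ 0.54675915 -0.22210066  0.02      ] pin [ 0.54665323 -0.22031585  0.026     ]
side corners [[0.4632, -0.202, 0.012], [0.6292, -0.2525, 0.012], [0.5224, -0.3109, 0.012]] mid LR [ 0.54616821 -0.22723943  0.012     ]
rail dir [118.48470367 117.91082632] 0.08817861357080319
fins [[0.566, 0.1221, 0.066], [0.5633, 0.0547, 0.066], [0.5171, 0.0556, 0.066], [0.5219, 0.1237, 0.066]] [0.54204438 0.0890108  0.066     ] -92.31934739211327
post [0.48635838 0.09313806 0.07      ]
fixed face [[0.57840461 0.13088476 0.04      ]
 [0.57409225 0.05038469 0.04      ]] -93.0663810039268
```

```bash
cat > ov.py <<'E'
from fit import *
def box(x0,x1,y0,y1,z): return [(x0,y0,z),(x1,y0,z),(x1,y1,z),(x0,y1,z)]
def draw(p,q,polys,name,x,y,w,h,s):
    im=cv2.resize(p["img"][y:y+h,x:x+w,::-1],None,fx=s,fy=s,interpolation=cv2.INTER_CUBIC)
    for L in polys:
        uv=proj(p,W(q,np.array(L)/1000.));uv=(uv-[x,y]+.5)*s-.5
        cv2.polylines(im,[np.round(uv).astype(int)],True,(0,0,255),1)
    cv2.imwrite(name,im)
def circ(x,y,r,z): return [(x+r*np.cos(t),y+r*np.sin(t),z) for t in np.linspace(0,6.28,24)]
V=[box(-22,22,-35,35,66),circ(-58,0,8,70),circ(-58,0,8,46),box(-26,-26.1,-37,37,40),box(32,32.1,-40,40,40)]
J=[box(-63,63,-63,63,12),box(-34,-33.9,-58,58,34),box(34,33.9,-58,58,34),circ(0,1.5,5.5,26)]
E
python3 - <<'E'
from ov import *
r=np.radians
qv=[.543,.0895,r(-3)];qj=[.5455,-.2205,r(28.2)]
draw(T,qv,V,"pics/e1.png",172,205,62,60,8);draw(S,qv,V,"pics/e3.png",264,180,70,40,8)
draw(T,qj,J,"pics/e2.png",284,202,72,60,8);draw(S,qj,J,"pics/e4.png",290,228,68,48,8)
a=[cv2.imread(f"pics/e{i}.png") for i in (1,2,3,4)]
c=np.zeros((480+384,1080,3),np.uint8)
c[:480,:496]=a[0];c[:480,500:1076]=a[1];c[480:800,:560]=a[2];c[480:864,520+44:564+544-0][:, :]=0
c2=a[3][:, :512];c[480:864,564:1076]=c2
cv2.imwrite("pics/e.png",cv2.resize(c,(750,600)))
E
```

```text
(no output)
```

View pics/e.png

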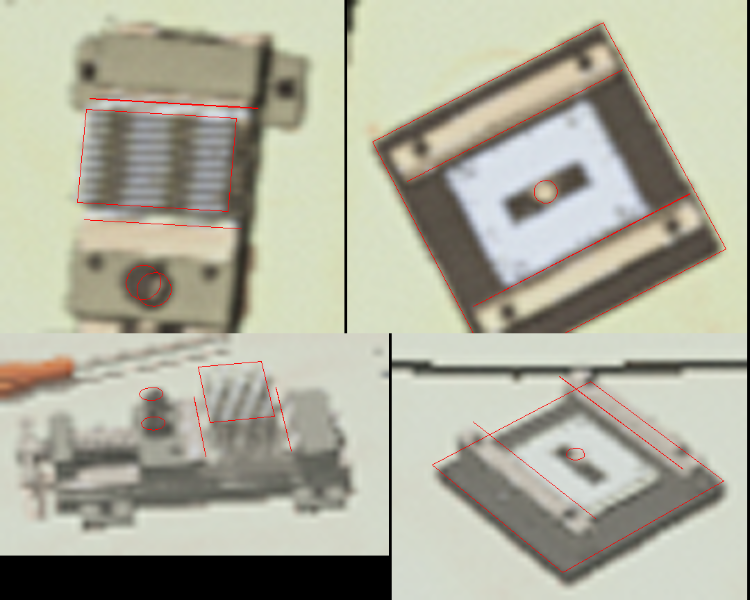

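```bash
cat > go.py <<'E'
import sys
from h import *
from scipy.spatial.transform import Rotation as Ro
s=status.get_state();R=Ro.from_rotvec(s["tcp_rot"]).as_matrix()
def info():
    print("t",s["clock"],"tcp",s["tool_pos"].round(4),"q",s["joint_positions"].round(2),"w",round(s["gripper_width"],4),"F",s["contact_force"].round(1))
def to(pos,yawdeg):
    # desired: tool y down, tool x at world yaw
    y=np.radians(yawdeg);xd=np.array([np.cos(y),np.sin(y),0]);yd=np.array([0,0,-1.]);D=np.c_[xd,yd,np.cross(xd,yd)]
    d=R.T@(np.array(pos)-s["tool_pos"]); r=Ro.from_matrix(R.T@D).as_rotvec()
    print("to",pos,yawdeg,"| shift in present tool axes",d.round(4),"| turn",r.round(4), "| shift in target axes",(D.T@(np.array(pos)-s["tool_pos"])).round(4))
if __name__=="__main__":
    info();print(R.round(3).tolist())
    for k in range(1,len(sys.argv),4):
        a=list(map(float,sys.argv[k:k+4]));to(a[:3],a[3])
E
python3 go.py .485 .0925 .15 -3 .485 .0925 .15 177
```

```text
t 1.05 tcp [0.2062 0.5635 0.2187] q [ 1.13  0.13  1.49  0.    1.52 -0.09] w 0.0931 F [-0.2 -0.5 -0.1]
[[0.344, -0.0, -0.939], [0.939, -0.0, 0.344], [-0.0, -1.0, 0.0]]
to [0.485, 0.0925, 0.15] -3.0 | shift in present tool axes [-0.3465  0.0687 -0.4237] | turn [-0.      1.2724 -0.    ] | shift in target axes [ 0.3031  0.0687 -0.4557]
to [0.485, 0.0925, 0.15] 177.0 | shift in present tool axes [-0.3465  0.0687 -0.4237] | turn [-0.     -1.8692  0.    ] | shift in target axes [-0.3031  0.0687  0.4557]
```

```bash
python3 -m pendant '[[[0,0,0],[-0.043,0,-0.034],0],[[0,0,0],[-0.043,0,-0.034],0],[[0,0,0],[-0.043,0,-0.034],0],[[0,0,0],[-0.043,0,-0.034],0],[[0,0,0],[-0.043,0,-0.034],0],[[0,0,0],[0,0,0],0]]' 30; python3 go.py .486 .0925 .14 -3
```

```text
clock: 1.8
tool_pos: [0.2931, 0.3007, 0.2189]
tcp_rot: [-1.357, -0.945, 0.943]
contact_force: [-0.7, 0.7, 0.1]
gripper_width: 0.0928
t 1.8 tcp [0.2931 0.3007 0.2189] q [ 0.68 -0.38  1.96 -0.    1.56 -0.54] w 0.0928 F [-0.7  0.7  0.1]
[[0.348, 0.001, -0.938], [0.938, 0.0, 0.348], [0.0, -1.0, -0.001]]
to [0.486, 0.0925, 0.14] -3.0 | shift in present tool axes [-0.1281  0.0792 -0.2531] | turn [7.0000e-04 1.2679e+00 1.2000e-03] | shift in target axes [ 0.2035  0.0789 -0.1978]
```

```bash
python3 -m pendant '[[[0,0.181,0],[0,0.01,0],0],[[0,0.181,0],[0,0.01,0],0],[[0,0.181,0],[0,0.01,0],30],[[0,0.181,0],[0,0.01,0],60],[[0,0.181,0],[0,0.01,0],100],[[0,0.181,0],[0,0.01,0],140],[[0,0.182,0],[0,0.01,0],170],[[0,0,0],[0,0,0],178]]'; python3 go.py .486 .0925 .14 -3
```

```text
clock: 2.8
tool_pos: [0.2912, 0.3036, 0.148]
tcp_rot: [-1.571, 0.037, -0.035]
contact_force: [0.3, 0.1, -0.8]
gripper_width: 0.0376
t 2.8 tcp [0.2912 0.3036 0.148 ] q [ 0.68 -0.33  2.05  0.    1.43  0.73] w 0.0376 F [ 0.3  0.1 -0.8]
[[0.999, -0.001, 0.046], [-0.046, -0.001, 0.999], [-0.001, -1.0, -0.001]]
to [0.486, 0.0925, 0.14] -3.0 | shift in present tool axes [ 0.2044  0.0078 -0.2019] | turn [ 0.0007  0.0063 -0.0013] | shift in target axes [ 0.2056  0.008  -0.2006]
```

```bash
python3 -m pendant '[[[0,0.006,0],[0.041,0,-0.0404],178],[[0,0,0],[0.041,0,-0.0404],178],[[0,0,0],[0.041,0,-0.0404],178],[[0,0,0],[0.041,0,-0.0404],178],[[0,0,0],[0.041,0,-0.0404],178],[[0,0,0],[0,0.02,0],178],[[0,0,0],[0,0.02,0],178],[[0,0,0],[0,0,0],178]]'; python3 go.py .486 .0925 .14 -3; python3 - <<'E'
from ov import *
r=np.radians;s=status.get_state()
from scipy.spatial.transform import Rotation as Ro
R=Ro.from_rotvec(s["tcp_rot"]).as_matrix()
for p,n,b in((T,"t",(150,195,90,70)),(S,"s",(254,150,90,70))):
    x,y,w,h=b;k=7
    draw(p,[0,0,0],[(1000*s["tool_pos"]+1000*R@np.array(c)).tolist() for c in ()] or [[(1000*(s["tool_pos"]+R@np.array([a,0,c]))).tolist() for a,c in ((-.03,-.0075),(.03,-.0075),(.03,.0075),(-.03,.0075))]],f"pics/g{n}.png",x,y,w,h,k)
a=np.hstack([cv2.imread("pics/gt.png"),cv2.imread("pics/gs.png")]);cv2.imwrite("pics/g.png",cv2.resize(a,(800,int(a.shape[0]*800/a.shape[1]))))
E
```

```text
clock: 3.8
tool_pos: [0.485, 0.0908, 0.1074]
tcp_rot: [-1.571, 0.042, -0.037]
contact_force: [-0.3, 0.6, 0.8]
gripper_width: 0.0283
t 3.8 tcp [0.485  0.0908 0.1074] q [ 0.08 -0.07  1.9   0.    1.31  0.13] w 0.0283 F [-0.3  0.6  0.8]
[[0.999, -0.003, 0.05], [-0.05, -0.0, 0.999], [-0.003, -1.0, -0.0]]
to [0.486, 0.0925, 0.14] -3.0 | shift in present tool axes [ 0.0008 -0.0326  0.0017] | turn [ 0.0002  0.0021 -0.003 ] | shift in target axes [ 0.0009 -0.0326  0.0017]
```

View pics/g.png

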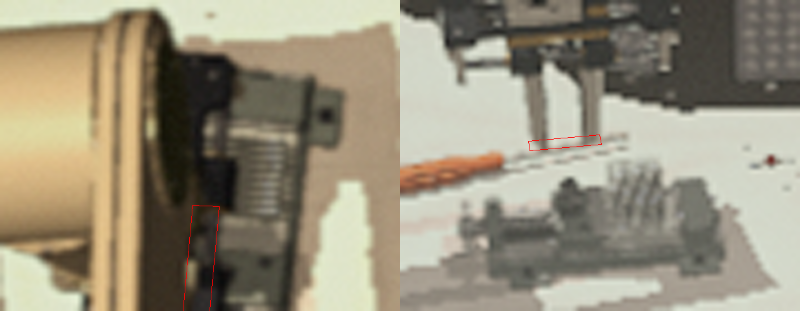

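```bash
python3 - <<'E'
from ov import *
s=status.get_state()
from scipy.spatial.transform import Rotation as Ro
R=Ro.from_rotvec(s["tcp_rot"]).as_matrix()
L=[[(1000*(s["tool_pos"]+R@np.array([a,0,c]))).tolist() for a,c in ((sg*.014,-.0075),(sg*.0315,-.0075),(sg*.0315,.0075),(sg*.014,.0075))] for sg in(1,-1)]
draw(S,[0,0,0],L,"pics/g2.png",264,160,60,56,13)
draw(S,[.543,.0895,np.radians(-3)],V,"pics/g3.png",264,160,60,56,13)
a=cv2.imread("pics/g2.png");b=cv2.imread("pics/g3.png");a[330:]=b[330:];cv2.imwrite("pics/g4.png",a[:600])
E
```

```text
(no output)
```

View pics/g4.png

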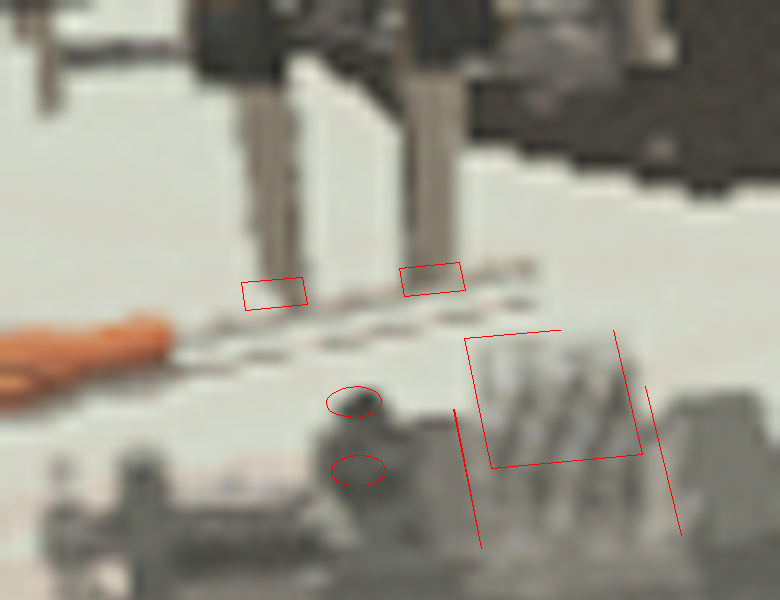

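```bash
python3 -m pendant '[[[0,0,0],[0.0005,0,0],190],[[0,0,0],[0,0.012,0],190],[[0,0,0],[0,0.012,0],190],[[0,0,0],[0,0.012,0],190],[[0,0,0],[0,0.01,0],190],[[0,0,0],[0,0.01,0],190],[[0,0,0],[0,0,0],190]]'; python3 go.py .486 .0925 .05 -3
```

```text
clock: 4.88
tool_pos: [0.4857, 0.0905, 0.0515]
tcp_rot: [-1.571, 0.044, -0.041]
contact_force: [-0.1, -0.1, 0.6]
gripper_width: 0.0237
t 4.875 tcp [0.4857 0.0905 0.0515] q [ 0.08 -0.    1.95 -0.    1.2   0.13] w 0.0237 F [-0.1 -0.1  0.6]
[[0.999, -0.002, 0.054], [-0.054, -0.0, 0.999], [-0.002, -1.0, -0.0]]
to [0.486, 0.0925, 0.05] -3.0 | shift in present tool axes [0.0002 0.0015 0.002 ] | turn [ 0.0003 -0.0016 -0.0019] | shift in target axes [0.0002 0.0015 0.002 ]
```

Close on the post.

```bash
python3 -m pendant '[[[0,0,0],[0,0,0],225],[[0,0,0],[0,0,0],255],[[0,0,0],[0,0,0],255],[[0,0,0],[0,0,0],255]]' 25
```

```text
clock: 5.38
tool_pos: [0.4867, 0.0906, 0.053]
tcp_rot: [-1.57, 0.042, -0.043]
contact_force: [-1.5, 0.2, 0.9]
gripper_width: 0.015
```

```bash
python3 -m pendant '[[[0,0,0],[-0.005,0,0],255],[[0,0,0],[-0.008,0,0],255],[[0,0,0],[-0.008,0,0],255],[[0,0,0],[-0.005,0,0],255],[[0,0,0],[0,0,0],255]]'; python3 - <<'E'
from h import *
p=camera("side");crop(p,"pics/k.png",250,150,80,70,8)
E
```

```text
clock: 6.0
tool_pos: [0.461, 0.0926, 0.053]
tcp_rot: [-1.569, 0.041, -0.044]
contact_force: [2.8, 4.2, -1.5]
gripper_width: 0.0152
```

View pics/k.png

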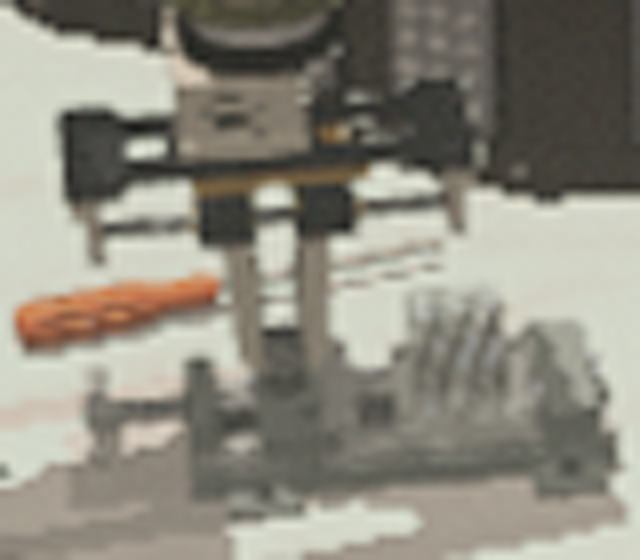

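```bash
python3 -m pendant '[[[0,0,0],[0,0,0],200],[[0,0,0],[0,0,0],190],[[0,0,0],[0,-0.015,0],185],[[0,0,0],[0,-0.02,0],160],[[0,0,0],[0,-0.02,0],130],[[0,0,0],[0.028,0,0],110],[[0,0,0],[0.028,0,0],100],[[0,0,0],[0.027,0,0],100]]'; python3 -m pendant '[[[0,0,0],[0,0,0],100]]'; python3 go.py .5444 .0885 .09 -2.9; python3 - <<'E'
from h import *
p=camera("side");crop(p,"pics/k2.png",250,150,80,70,8)
E
```

```text
clock: 7.05
tool_pos: [0.5447, 0.0873, 0.109]
tcp_rot: [-1.57, 0.042, -0.043]
contact_force: [0.6, 0.5, -0.4]
gripper_width: 0.0564
clock: 7.18
tool_pos: [0.5448, 0.0872, 0.1086]
tcp_rot: [-1.57, 0.042, -0.044]
contact_force: [0.2, 0.1, -0.5]
gripper_width: 0.0559
t 7.175 tcp [0.5448 0.0872 0.1086] q [ 0.07  0.08  1.75 -0.    1.31  0.12] w 0.0559 F [ 0.2  0.1 -0.5]
[[0.999, 0.001, 0.055], [-0.055, -0.0, 0.999], [0.001, -1.0, -0.0]]
to [0.5444, 0.0885, 0.09] -2.9 | shift in present tool axes [-0.0005  0.0186  0.0013] | turn [ 0.0001 -0.004   0.0011] | shift in target axes [-0.0005  0.0186  0.0013]
```

View pics/k2.png

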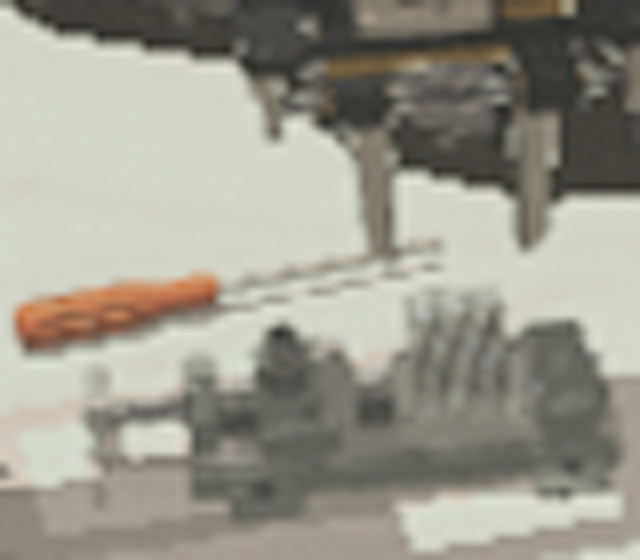

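```bash
python3 -m pendant '[[[0,0,0],[0,0.014,0.001],100],[[0,0,0],[0,0.014,0],100],[[0,0,0],[0,0.014,0],100],[[0,0,0],[0,0.012,0],100],[[0,0,0],[0,0.008,0],100],[[0,0,0],[0,0,0],100]]' ; python3 go.py .5444 .0885 .046 -2.9
```

```text
clock: 7.98
tool_pos: [0.5428, 0.0885, 0.0447]
tcp_rot: [-1.571, 0.044, -0.041]
contact_force: [0.1, 0.1, 0.5]
gripper_width: 0.0565
t 7.975 tcp [0.5428 0.0885 0.0447] q [ 0.07  0.15  1.79 -0.    1.2   0.12] w 0.0565 F [0.1 0.1 0.5]
[[0.999, -0.002, 0.054], [-0.054, -0.0, 0.999], [-0.001, -1.0, -0.0]]
to [0.5444, 0.0885, 0.046] -2.9 | shift in present tool axes [ 0.0016 -0.0013  0.0001] | turn [ 0.0002 -0.0034 -0.0015] | shift in target axes [ 0.0016 -0.0013  0.0001]
```

Close with 50 N, then lift a bit.

```bash
python3 -m pendant '[[[0,0,0],[0.001,0,0],130],[[0,0,0],[0,0,0],160],[[0,0,0],[0,0,0],200],[[0,0,0],[0,0,0],200],[[0,0,0],[0,0,0],200]]' 50; python3 go.py
```

```text
clock: 8.6
tool_pos: [0.5449, 0.0884, 0.0463]
tcp_rot: [-1.57, 0.042, -0.043]
contact_force: [-2.3, 0.4, 6.2]
gripper_width: 0.0441
t 8.6 tcp [0.5449 0.0884 0.0463] q [ 0.07  0.15  1.79 -0.    1.2   0.12] w 0.0441 F [-2.3  0.4  6.2]
[[0.999, 0.001, 0.054], [-0.054, 0.0, 0.999], [0.001, -1.0, 0.0]]
```

```bash
python3 -m pendant '[[[0,0,0],[0,-0.005,0],200],[[0,0,0],[0,-0.015,0],200],[[0,0,0],[0,-0.02,0],200],[[0,0,0],[0,-0.025,0],200],[[0,0,0],[0,-0.015,0],200],[[0,0,0],[0,0,0],200]]'; python3 go.py; python3 - <<'E'
from h import *
p=camera("side");crop(p,"pics/k3.png",250,140,80,75,8)
E
```

```text
clock: 9.35
tool_pos: [0.5459, 0.0886, 0.1279]
tcp_rot: [-1.57, 0.039, -0.045]
contact_force: [0.8, 0.7, -2.5]
gripper_width: 0.0431
t 9.35 tcp [0.5459 0.0886 0.1279] q [ 0.07  0.06  1.73 -0.    1.35  0.12] w 0.0431 F [ 0.8  0.7 -2.5]
[[0.999, 0.004, 0.054], [-0.054, 0.0, 0.999], [0.004, -1.0, 0.0]]
```

View pics/k3.png

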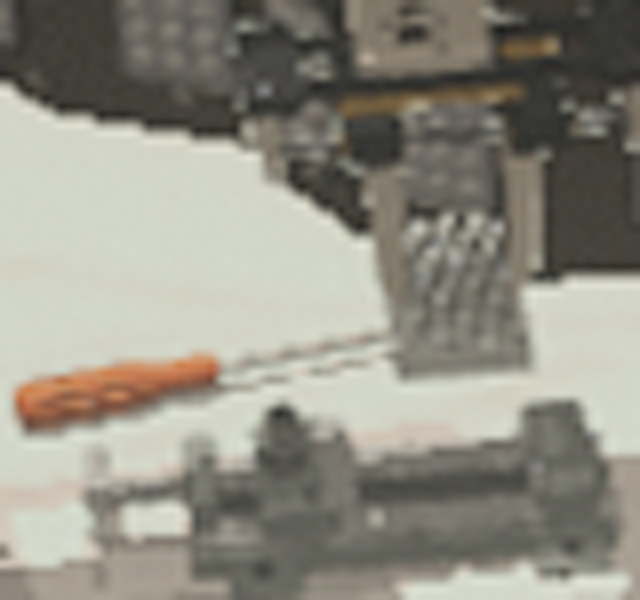

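```bash
python3 -m pendant '[[[0,0,0],[0,0,-0.055],200],[[0,0,0],[0,0,-0.055],200],[[0,-0.137,0],[0,0,-0.03],200],[[0,-0.137,0],[0,0,0],200],[[0,-0.137,0],[0,0,0],200],[[0,-0.137,0],[0,0,0],200],[[0,0,0],[0,0,0],200]]'; python3 go.py .545 -.2195 .11 28.2
```

```text
clock: 10.28
tool_pos: [0.536, -0.0512, 0.1243]
tcp_rot: [-1.535, -0.385, 0.388]
contact_force: [0.1, 0.3, -3.0]
gripper_width: 0.0434
t 10.275 tcp [ 0.536  -0.0512  0.1243] q [-0.19  0.03  1.77 -0.    1.34 -0.68] w 0.0434 F [ 0.1  0.3 -3. ]
[[0.881, -0.002, -0.473], [0.473, 0.0, 0.881], [-0.002, -1.0, 0.001]]
to [0.545, -0.2195, 0.11] 28.2 | shift in present tool axes [-0.0717  0.0142 -0.1525] | turn [-0.0014  0.0009 -0.0017] | shift in target axes [-0.0716  0.0143 -0.1525]
```

```bash
python3 -m pendant '[[[0,0,0],[-0.018,0,-0.038],200],[[0,0,0],[-0.018,0,-0.038],200],[[0,0,0],[-0.018,0.01,-0.038],200],[[0,0,0],[-0.018,0.02,-0.0385],200],[[0,0,0],[0,0.014,0],200],[[0,0,0],[0,0,0],200]]'; python3 go.py .545 -.2195 .08 28.2;  python3 - <<'E'
from h import *
p=camera("side");crop(p,"pics/m1.png",285,195,80,80,9)
crop(p,"pics/m1s.png",285,195,80,80,7)
p=camera("top");crop(p,"pics/m2.png",270,190,90,90,7)
a=np.hstack([cv2.imread("pics/m1s.png"),cv2.resize(cv2.imread("pics/m2.png"),(560,560))]);cv2.imwrite("pics/m.png",cv2.resize(a,(800,400)))
E
```

```text
clock: 11.02
tool_pos: [0.5441, -0.2187, 0.0793]
tcp_rot: [-1.533, -0.383, 0.388]
contact_force: [-0.5, -0.1, -3.5]
gripper_width: 0.0437
t 11.025 tcp [ 0.5441 -0.2187  0.0793] q [-0.47  0.21  1.67  0.    1.27 -0.96] w 0.0437 F [-0.5 -0.1 -3.5]
[[0.882, -0.004, -0.472], [0.472, 0.002, 0.882], [-0.002, -1.0, 0.004]]
to [0.545, -0.2195, 0.08] 28.2 | shift in present tool axes [ 0.0004 -0.0008 -0.0011] | turn [-0.004  -0.0008 -0.0023] | shift in target axes [ 0.0004 -0.0007 -0.0011]
```

View pics/m1s.png

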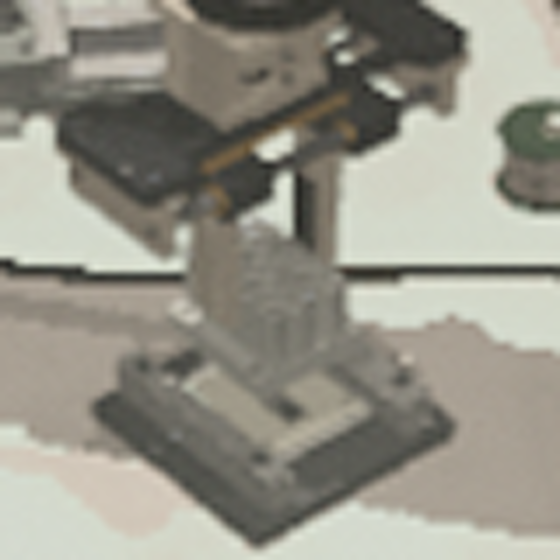

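View pics/m2.png

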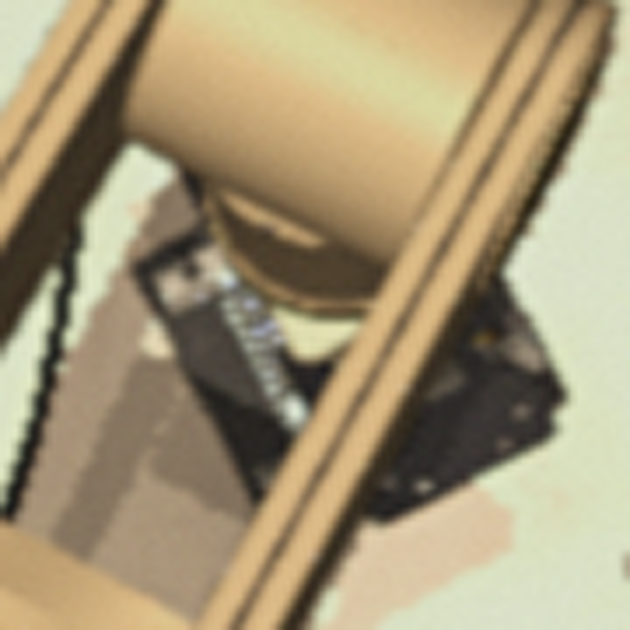

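```bash
cat > m3.py <<'E'
import sys
from ov import *
from scipy.spatial.transform import Rotation as Ro
s=status.get_state();R=Ro.from_rotvec(s["tcp_rot"]).as_matrix()
yaw=np.arctan2(R[1,0],R[0,0]);t=s["tool_pos"]
zu=t[2]-.0243; dz=float(sys.argv[2])
q=[t[0],t[1],yaw];c,sn=np.cos(yaw),np.sin(yaw);q=[t[0]-sn*dz,t[1]+c*dz,yaw]
z=zu*1000
print(q,zu)
L=[box(-32,32,-35,35,z),box(-32,32,-35,35,z+12),box(-22,22,-35,35,z+44)]
b=(295,215,66,60)
draw(S,q,L,"pics/a.png",*b,11)
draw(S,[.5455,-.2205,np.radians(28.2)],[box(-63,63,-63,63,12),box(-34,-49,-58,58,34),box(34,49,-58,58,34),box(-63,63,-63,63,0)],"pics/b.png",*b,11)
A=cv2.imread("pics/a.png");B=cv2.imread("pics/b.png");m=(B[:,:,2]==255)&(B[:,:,0]==0);A[m]=(255,0,0);cv2.imwrite(sys.argv[1],A[:600])
E
python3 m3.py pics/m3.png 0
```

```text
[np.float64(0.5464793136132612), np.float64(-0.21894811881614978), np.float64(0.494682513230835)] 0.058205656658161034
```

View pics/m3.png

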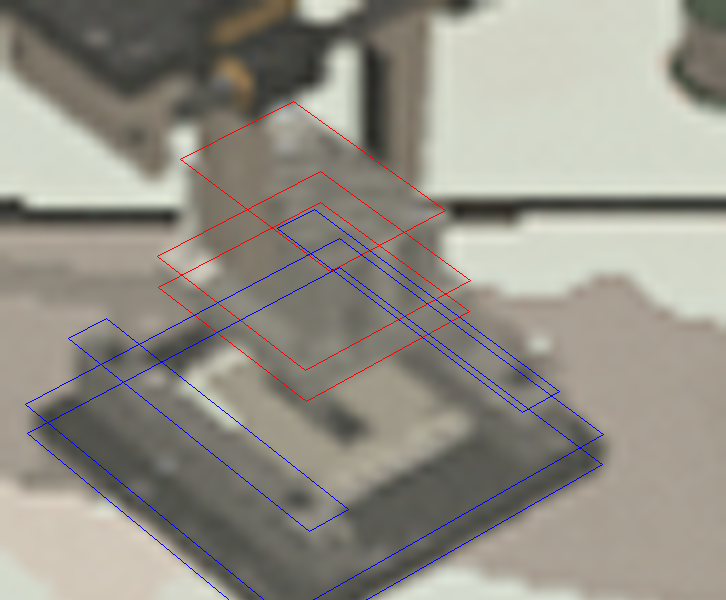

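```bash
python3 - <<'E'
from h import *
p=camera("side")
a=p["img"][215:265,300:345,::-1].astype(float)
a=np.clip((a-40)*1.5,0,255).astype(np.uint8)
cv2.imwrite("pics/n.png",cv2.resize(a,None,fx=12,fy=12,interpolation=cv2.INTER_LANCZOS4))
E
```

```text
(no output)
```

View pics/n.png

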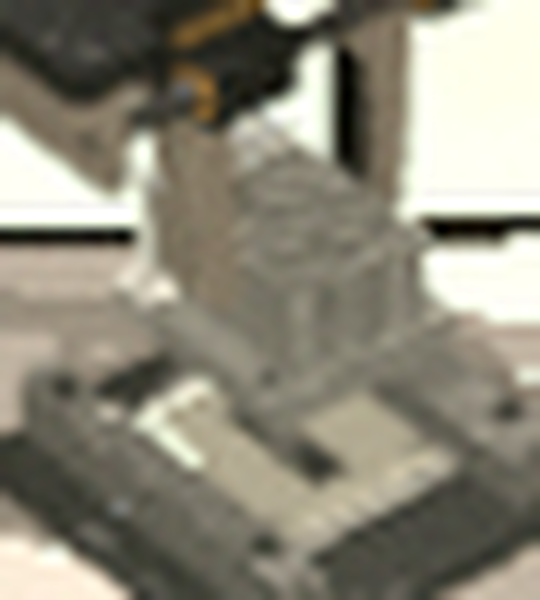

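```bash
cat > avg.py <<'E'
import sys
from h import *
import go
P=[];Q=[];F=[]
for i in range(int(sys.argv[1])):
    camera("side");s=status.get_state();P.append(s["tool_pos"]);Q.append(s["tcp_rot"]);F.append(s["contact_force"])
P=np.array(P);print("std",P.std(0).round(5));go.s=dict(s,tool_pos=P.mean(0),tcp_rot=np.mean(Q,0),contact_force=np.mean(F,0));go.R=go.Ro.from_rotvec(np.mean(Q,0)).as_matrix()
go.info();print("yaw",np.degrees(np.arctan2(go.R[1,0],go.R[0,0])),"tilt",go.R[2].round(4))
a=list(map(float,sys.argv[2:6]))
if a: go.to(a[:3],a[3])
E
python3 avg.py 8 .5467 -.2215 .07 28.2
```

```text
std [0.00022 0.00018 0.0003 ]
t 11.675 tcp [ 0.5462 -0.2195  0.0822] q [-0.47  0.2   1.66  0.    1.27 -0.96] w 0.0435 F [ 0.3 -0.  -2.9]
yaw 28.327816728216124 tilt [ 5.e-04 -1.e+00 -7.e-04]
to [0.5467, -0.2215, 0.07] 28.2 | shift in present tool axes [-0.0005  0.0122 -0.002 ] | turn [0.0007 0.0022 0.0005] | shift in target axes [-0.0005  0.0122 -0.002 ]
```

```bash
python3 -m pendant '[[[0,0.002,0],[-0.0005,0.008,-0.002],200],[[0,0,0],[0,0.008,0],200],[[0,0,0],[0,0.006,0],200],[[0,0,0],[0,0,0],200],[[0,0,0],[0,0,0],200]]'; python3 avg.py 2 .5467 -.2215 .0553 28.2; python3 - <<'E'
from h import *
p=camera("side")
a=p["img"][215:270,295:350,::-1].astype(float)
a=np.clip((a-40)*1.5,0,255).astype(np.uint8)
cv2.imwrite("pics/n2.png",cv2.resize(a,None,fx=10.8,fy=10.8,interpolation=cv2.INTER_LANCZOS4))
E
```

```text
clock: 12.3
tool_pos: [0.5464, -0.2218, 0.0597]
tcp_rot: [-1.536, -0.386, 0.386]
contact_force: [1.0, -0.9, -3.3]
gripper_width: 0.0436
std [3.e-05 2.e-05 6.e-05]
t 12.4 tcp [ 0.5466 -0.2219  0.06  ] q [-0.47  0.23  1.67 -0.    1.24 -0.96] w 0.0432 F [ 0.1  0.1 -2.9]
yaw 28.187954249134382 tilt [ 3.e-04 -1.e+00 -5.e-04]
to [0.5467, -0.2215, 0.0553] 28.2 | shift in present tool axes [0.0003 0.0047 0.0003] | turn [ 0.0005 -0.0002  0.0003] | shift in target axes [0.0003 0.0047 0.0003]
```

View pics/n2.png

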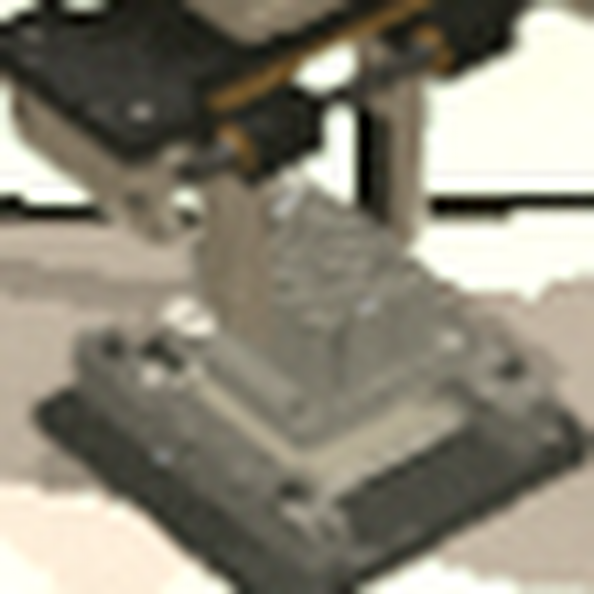

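```bash
python3 -m pendant '[[[0,0,0],[0,0.0015,0],200],[[0,0,0],[0,0.0015,0],200],[[0,0,0],[0,0,0],200]]';python3 -m pendant '[[[0,0,0],[0,0.0015,0],200],[[0,0,0],[0,0,0],200]]';python3 -m pendant '[[[0,0,0],[0,0.0015,0],200],[[0,0,0],[0,0,0],200]]'
```

```text
clock: 12.82
tool_pos: [0.5462, -0.2217, 0.0564]
tcp_rot: [-1.536, -0.385, 0.386]
contact_force: [-0.6, 0.1, -2.4]
gripper_width: 0.0437
clock: 13.08
tool_pos: [0.5462, -0.2217, 0.055]
tcp_rot: [-1.536, -0.386, 0.386]
contact_force: [0.9, 0.0, -3.1]
gripper_width: 0.0436
clock: 13.32
tool_pos: [0.5462, -0.2217, 0.0535]
tcp_rot: [-1.536, -0.386, 0.386]
contact_force: [-0.4, 0.8, -2.4]
gripper_width: 0.0436
```

```bash
python3 -m pendant '[[[0,0,0],[0,0.0015,0],200],[[0,0,0],[0,0,0],200]]';python3 -m pendant '[[[0,0,0],[0,0.0015,0],200],[[0,0,0],[0,0,0],200]]';python3 -m pendant '[[[0,0,0],[0,0.0012,0],200],[[0,0,0],[0,0,0],200]]'
```

```text
clock: 13.58
tool_pos: [0.5462, -0.2217, 0.052]
tcp_rot: [-1.536, -0.386, 0.386]
contact_force: [0.3, 0.8, -3.1]
gripper_width: 0.0432
clock: 13.82
tool_pos: [0.5462, -0.2217, 0.0504]
tcp_rot: [-1.536, -0.386, 0.386]
contact_force: [0.8, -0.1, -2.8]
gripper_width: 0.0434
clock: 14.08
tool_pos: [0.5462, -0.2217, 0.0493]
tcp_rot: [-1.536, -0.386, 0.386]
contact_force: [0.4, 0.6, -2.4]
gripper_width: 0.0435
```

```bash
python3 -m pendant '[[[0,0,0],[0,0.001,0],200],[[0,0,0],[0,0,0],200]]';python3 -m pendant '[[[0,0,0],[0,0.001,0],200],[[0,0,0],[0,0,0],200]]';python3 -m pendant '[[[0,0,0],[0,0.001,0],200],[[0,0,0],[0,0,0],200]]'
```

```text
clock: 14.32
tool_pos: [0.5462, -0.2217, 0.0483]
tcp_rot: [-1.536, -0.386, 0.386]
contact_force: [0.0, -0.2, -1.9]
gripper_width: 0.0435
clock: 14.58
tool_pos: [0.5463, -0.2217, 0.0473]
tcp_rot: [-1.536, -0.386, 0.386]
contact_force: [-0.7, -0.2, -3.0]
gripper_width: 0.0437
clock: 14.82
tool_pos: [0.5462, -0.2217, 0.0463]
tcp_rot: [-1.536, -0.386, 0.386]
contact_force: [0.2, 0.5, -2.2]
gripper_width: 0.0435
```

```bash
python3 -m pendant '[[[0,0,0],[0,0.001,0],200],[[0,0,0],[0,0.001,0],200],[[0,0,0],[0,0,0],200]]';python3 -m pendant '[[[0,0,0],[0,0.001,0],200],[[0,0,0],[0,0,0],200]]';python3 -m pendant '[[[0,0,0],[0,0.001,0],200],[[0,0,0],[0,0,0],200]]'
```

```text
clock: 15.2
tool_pos: [0.5464, -0.2218, 0.0444]
tcp_rot: [-1.536, -0.386, 0.386]
contact_force: [0.4, 0.2, -2.6]
gripper_width: 0.0435
clock: 15.45
tool_pos: [0.5464, -0.2218, 0.0439]
tcp_rot: [-1.536, -0.386, 0.386]
contact_force: [-2.2, 1.2, 3.6]
gripper_width: 0.0435
clock: 15.7
tool_pos: [0.5464, -0.2218, 0.0428]
tcp_rot: [-1.536, -0.386, 0.386]
contact_force: [-4.2, 1.0, 4.8]
gripper_width: 0.0439
```

```bash
python3 -m pendant '[[[0,0,0],[0,0.001,0],200],[[0,0,0],[0,0,0],200]]';python3 -m pendant '[[[0,0,0],[0,0.001,0],200],[[0,0,0],[0,0,0],200]]';python3 -m pendant '[[[0,0,0],[0,0.001,0],200],[[0,0,0],[0,0,0],200]]'
```

```text
clock: 15.95
tool_pos: [0.5465, -0.2218, 0.042]
tcp_rot: [-1.536, -0.386, 0.386]
contact_force: [-3.4, 1.4, 7.7]
gripper_width: 0.0433
clock: 16.2
tool_pos: [0.5464, -0.2219, 0.0412]
tcp_rot: [-1.536, -0.386, 0.386]
contact_force: [-4.6, 2.0, 8.5]
gripper_width: 0.0437
clock: 16.45
tool_pos: [0.5465, -0.2219, 0.0404]
tcp_rot: [-1.536, -0.386, 0.386]
contact_force: [-4.3, 2.1, 10.6]
gripper_width: 0.0433
```

```bash
python3 -m pendant '[[[0,0,0],[0,0.001,0],200],[[0,0,0],[0,0,0],200]]';python3 -m pendant '[[[0,0,0],[0,0.0006,0],200],[[0,0,0],[0,0,0],200]]' ; python3 avg.py 3 .5467 -.2215 .0403 28.2; python3 - <<'E'
from h import *
p=camera("side")
a=p["img"][210:270,290:350,::-1].astype(float)
a=np.clip((a-40)*1.5,0,255).astype(np.uint8)
cv2.imwrite("pics/n3.png",cv2.resize(a,None,fx=10,fy=10,interpolation=cv2.INTER_LANCZOS4))
E
```

```text
clock: 16.7
tool_pos: [0.5465, -0.2219, 0.0403]
tcp_rot: [-1.537, -0.386, 0.386]
contact_force: [-10.0, 3.5, 16.6]
gripper_width: 0.0438
clock: 16.95
tool_pos: [0.5466, -0.222, 0.0402]
tcp_rot: [-1.537, -0.386, 0.386]
contact_force: [-12.0, 5.1, 22.9]
gripper_width: 0.0436
std [1.e-05 1.e-05 1.e-05]
t 17.1 tcp [ 0.5466 -0.222   0.0402] q [-0.47  0.26  1.68 -0.    1.2  -0.96] w 0.0434 F [-11.5   4.9  21.8]
yaw 28.197388191316815 tilt [ 0.e+00 -1.e+00 -5.e-04]
to [0.5467, -0.2215, 0.0403] 28.2 | shift in present tool axes [ 0.0003 -0.0001  0.0003] | turn [ 0.0005 -0.      0.    ] | shift in target axes [ 0.0003 -0.0001  0.0003]
```

View pics/n3.png

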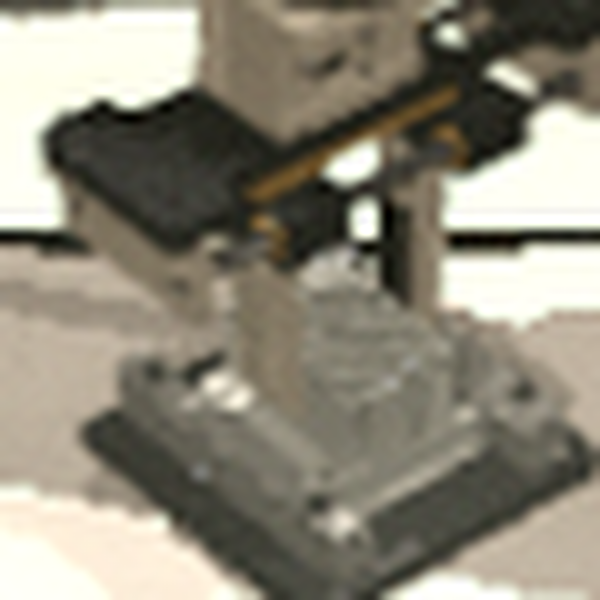

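```bash
python3 -c "
from station import finish_job
print(finish_job())"
```

```text
the job is handed in; nothing more can be done
None
```

I drew the vise jaw back about 26 mm by its post and lifted the heat sink out across its fins. I then lowered it into the channel of the larger jig and pressed it down. I handed the job in at about 17 s of the 48 s allowed, still gripping and pressing. No verdict was reported.

**Last checks:**
- **On the pin:** the heat sink went straight past the height where it would ride on the pin with no contact force, so no sliding search was needed. It first met resistance about 20 mm above the table, where the board sits.
- **Pressed home:** the tool stopped at z = 40.2 mm, which puts the underside at about 16 mm, the solid stop. The upward force there rose from 11 N to about 22 N.
- **Alignment:** the tool was at 28.2°, the same as the measured channel direction, and vertical to within about 0.001 rad. The grip was set at 50 N with the fingers 43.5 mm apart on the fins.
- **Picture:** the last side view shows the heat sink seated low between the rails.

**What disagreed or was not checked:**
- The two cameras disagreed by about 1 pixel on the jig's height in the picture, a few mm in y. I aimed about 1 mm toward the side view's reading, and the fit went in.
- A sideways force of about 12 N remained while pressing. I left it because the heat sink was steady and level.
- The bystanders were not re-measured at the end. No move brought the tool near them.

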